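Seal a culture jar with its swing strap and cam lever

ROBOT

A 7-joint arm with a two-finger parallel gripper is mounted at the origin on a cart in front of the work surface, level with it; the furniture and walls round the work are solid. World frame = base frame: x ahead of the robot, y to its left, z up, the work surface at z = 0. Lengths are in m, angles in rad, forces in N, time in s.
With the tool pointing down it reaches from about 0.4 to 0.85 m from the base axis. Payload 10.4 kg.
Tool frame: the origin (TCP) lies midway between the tips of the shut fingers; the grasp point (between the pads) lies 19 mm behind it; z points along the fingers, y is the line along which they close (so a half turn about z gives the same grasp; the last joint's range is limited). The gripper opens to 87 mm and grips with 3 to 60 N. Pads are 19 mm wide; open, the fingers measure 117 mm over their backs; the gripper's body (75 mm by 190 mm) begins 51 mm behind the grasp point.
Start: joints at [-0.023, 0.332, -0.065, 1.46, 0.022, 1.35, -0.088], TCP at [0.625, 0, 0.223] pointing down, gripper open.
Joint ranges: [-2.6, 2.6], [-0.5, 2.12], [-1.47, 1.34], [0.16, 2.42], [-1.27, 4.41], [0.06, 2.06], [-2.6, 2.6]. Speed limits (rad/s): [2.22, 2.22, 2.79, 2.79, 3.14, 3.14, 3.14].

INTERFACE

Orientations are given as a unit quaternion [x, y, z, w].
In Python, from bench import r gives the robot as it stands.
- The arm moves only by the tool apply_moves, never from a script. Its argument "steps" is a list of rows, each a list of 7 numbers: the turn, a rotation vector about the tool's x, y, z in rad, then the shift along the tool's x, y, z in mm, then the opening, from -1 (shut) to 1 (fully open). In form: [[ax, ay, az, x, y, z, claw], ...]. A call has 1 to 20 rows; each row is the pose to reach, as a shift and turn from the pose commanded when the call began, along the tool's axes at that moment; what a row does not reach only later rows make up. A row lasts 1/12 s, in which the tool goes at most 41.7 mm and 7.16 degrees, less where a joint would pass 70% of its speed; a pose out of reach is approached as far as the arm can. A call with a gripper value outside its range is refused whole. The fingers move at their own pace and stop on an object; "force" is the grip in N (left out, the last holds). Time passes only in rows, so rows that repeat a pose let the fingers close. It gives the time, the measured TCP pose, the force, the opening and the grip force at its end, in the units of the state.
- r.read_state(): the state, without advancing time (a new reading comes with each control period).
- r.camera(name): name is "scene" or "side" or "wrist"; returns a dict with "pixels" (400x640x3 uint8, red, green, blue), "z_map" (400x640 float32, m along the optical axis (not along the pixel's ray), 0 where there is no reading), "fovy" (degrees; the focal length in pixels is half the picture's height over the tangent of half this angle, whatever the lens; pixels are square), "cx", "cy" (the principal point, pixels), "position" and "orientation" of the camera in the world. Camera axes: x right, y down, z forward; pixel columns grow to the right and rows downward; lengths in m; the calibration is good to about 2 mm. The wrist camera is an equidistant fisheye: a pixel r from the principal point sees the ray r / f radians off the axis. A picture is of the moment at which its call begins.
- r.close_job(): hands the job in; it is judged then, once.
The state is a dict: "time": time; "joint_positions": joint angles; "joint_vel": joint speeds; "joint_torque": joint torques, N m; "ee_pos": TCP position; "eef_rot": TCP orientation; "ft_force": force on the tool from outside, world axes, zero at the start; "torque": the same for the moment, N m; "width": finger opening in m; "grip_force": force on a finger pad.
Only numpy, scipy, OpenCV 4.12 (cv2) and the standard library are available. Lean on these libraries where they do the work, as an engineer would, in place of code of your own. Each camera call takes 0.05 s, during which the arm holds its last target. There are 200 camera calls.

TASK

The lid lies loose on the clear culture jar. Push the steel clamp strap round with a finger until it is fully home across the lid, its notch round the catch stud and the cam lever still standing up; then push the cam lever all the way down so that it clamps the lid. Do not lift or shift the lid, leave the things standing around where they are, and take the hand away.

Things in the scene. Friction and masses are not known exactly. Their poses are not given: they have to be found in the camera images.
- jar: Clear round jar, 74 mm across, rim 66 mm up, with two dishes inside, on a fixed grey metal base 204 x 112 mm (top 14 mm up). Heights are above the bench. Origin: on the bench under the jar's axis; z up; x runs along the base from the catch stud (at x = -68 mm; head 24 mm across, top 110 mm up) to the pivot post (x = +68 mm). Yaw within 0.45 rad; at 0 the pivot post is the farther one.
- strap_pivot (a point): On the axis of the vertical pivot post, 97 mm up (mid-height of the strap), at x = +68 mm of the jar. The post's nut ends 115 mm up. The flat steel strap turns about it: 32 mm wide, 10 mm thick, underside 92 mm up, reaching 182 mm from this axis. Its notch for the stud, 125 to 148 mm out, opens on the edge that leads as it closes.
- strap (a joint): Angle (rad) of the strap about the pivot post. 0 = fully home, at a hard stop: lying across the lid along the jar's -x direction, the stud in its notch. It grows as the strap swings open towards the jar's +y side, up to 1.75; starts at 1.0 to 1.6. Light friction (1 to 2 N at the end); it stays where it is left.
- strap_end (a point): Place to push: on the strap's edge that trails as it closes (the jar's +y side when home), 158 mm from the pivot axis, 97 mm up. The frame turns with the strap: x along it towards the pivot, y outward from that edge (it closes along -y), z up. The strap's centre line is 16 mm along -y.
- lever_pin (a point): Centre of the level pin on which the cam lever turns; the pin is square to the strap, 68 mm from the pivot axis (over the lid's centre when the strap is home), 118 mm up. Turns with the strap, frame as strap_end. The lever reaches 89 mm from the pin; from 38 mm out it has a black grip 18 mm wide, 10 mm thick.
- lever (a joint): Angle (rad) of the cam lever. 0 = open: it stands 75 degrees above level, leaning a little towards the strap's free end. 1.30 = fully down, at a hard stop: level, along the strap, pointing to its free end. Starts at 0 to 0.12; stays where it is left; needs 4 to 6 N at the grip. It drives a plunger with a rubber pad 6.5 mm down.
- lever_grip (a point): Centre of the lever's cross-section at its black grip, 60 mm from the pin.
- lid: Loose round steel lid, 80 mm across, flange 8 mm thick, with a central boss 28 mm across whose top is 12 mm above the origin. Origin: on its axis at the underside of the flange, 66 mm above the bench when it lies on the jar's rim; a plug reaches 5 mm down into the jar. The boss is about 4 mm below the pad while the lever is up.
- pad: Sprung round pressure pad, 24 mm across, 6 mm thick, under the strap below the cam lever. Origin: centre of its underside, 82 mm above the bench when the lever is up. With the lever down it presses on the lid's boss with about 20 N.
- dish: Bystander: closed clear culture dish, 58 mm across, 15 mm high, on the bench on the jar's -y side. Origin: its underside.
- beaker: Bystander: small glass beaker, 57 mm across, 60 mm high, on the jar's -y side. Origin: its underside.
- forceps: Bystander: steel forceps 158 mm long, 10 mm high, lying at the jar's front -y corner. Origin: its underside.
- dropper: Bystander: yellow dropper bottle 29 mm across, 87 mm high, beyond the pivot post. Origin: its underside.

How it is judged:
On the way, in this order (a step that is already met when the one before it is completed fails the run):
1. the strap is fully home across the lid with the cam lever still up (value of joint strap below 0.05 rad and value of joint lever below 0.45 rad), for 0.2 s.
2. the cam lever is fully down and the pad presses the lid (value of joint strap below 0.05 rad and value of joint lever above 1.2 rad and contact force between pad and lid above 8 N and horizontal distance between lid and jar below 0.006 m and height (world z) of lid between 0.063 and 0.069 m and angle between lid's own z axis and vertical below 0.04 rad), for 0.2 s.
At the end, for the whole second after the job is handed in: The strap is home (within 0.05 rad), the lever is down (past 1.2 of 1.30 rad), the pad presses the lid with more than 8 N, and the lid is still seated: within 6 mm of the jar's axis, within 3 mm of its height on the rim, level within 0.04 rad, at rest (all of step 2 and linear speed of lid below 0.01 m/s); the robot touches nothing.
It fails at once if the lid is lifted by more than 8 mm (height (world z) of lid above 0.074 m).
It fails at once if the lid is shifted by more than 12 mm (distance of lid from where it was at the start of the episode above 0.012 m).
It fails at once if a thing standing around (dish, beaker, forceps, dropper bottle) is moved by more than 20 mm (distance of any of dish, beaker, forceps, dropper from where it was at the start of the episode above 0.02 m).
It also fails if it takes over 58 s, if anything falls off the work surface, if the arm or the gripper's body presses on something with over 40 N, if the wrist force passes 120 N, or if a joint passes its speed limit or range.

## Working session

There is one attempt and no reset: what is moved stays moved. The work goes in short steps, Python scripts to look and compute and a tool call to move; the robot and the scene stay as the last step left them, time stands still between calls to the robot, and variables do not carry over. Pictures are saved under pics/ and viewed, at most 10 in all, crops included, and the job is handed in when it is done.

Besides the shell and the picture viewer there is one more tool, called after ">>>" as a command line: name --pt "numbers of a row" for each row, then --argument value for the rest. apply_moves: Moves the arm, as the interface text tells. Its arguments: {"type":"object","properties":{"steps":{"type":"array","items":{"type":"array","items":{"type":"number"}}},"force":{"type":"number"}},"required":["steps"]}

```bash
ls; mkdir -p pics
cat > h.py <<'E'
import numpy as np, cv2
from scipy.spatial.transform import Rotation as R
from bench import r
def cloud(c):
    f=200/np.tan(np.radians(c['fovy'])/2); z=c['z_map']; v,u=np.indices(z.shape)
    P=np.stack([(u-c['cx'])/f*z,(v-c['cy'])/f*z,z],-1)
    return P@R.from_quat(c['orientation']).as_matrix().T+np.array(c['position'])
E
python3 - <<'E'
from h import *
for n in ['scene','side']:
    c=r.camera(n); cv2.imwrite(f'pics/{n}0.png',c['pixels'][...,::-1]); np.savez(f'{n}0.npz',**c); print(n,c['position'],c['orientation'],c['fovy'])
s=r.read_state(); print(s['ee_pos'],s['eef_rot'],s['time'],s['width'])
E
```

```text
pics
scene [ 0.1583715  -0.38990904  0.79020781] [ 0.83923484 -0.43251898  0.15513115 -0.29076888] 53.15750285930613
side [0.12152026 0.61691983 0.6590819 ] [-0.25796371  0.83109982 -0.47194466  0.1414074 ] 43.074451649926914
[6.24672584e-01 2.18863217e-05 2.21846626e-01] [ 7.07077899e-01  7.07135400e-01 -4.51303164e-04 -4.08974511e-04] 0.1 0.08704459392074718
```

View pics/scene0.png

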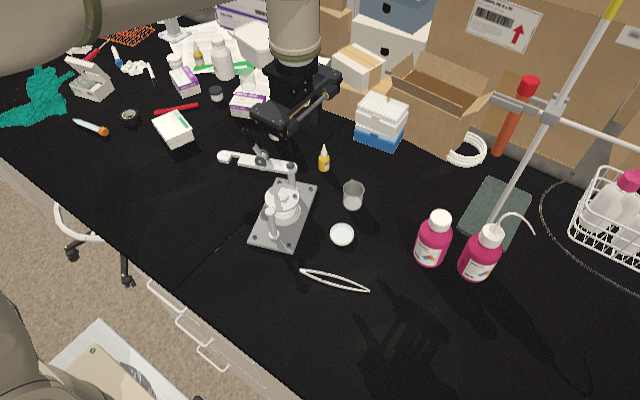

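View pics/side0.png

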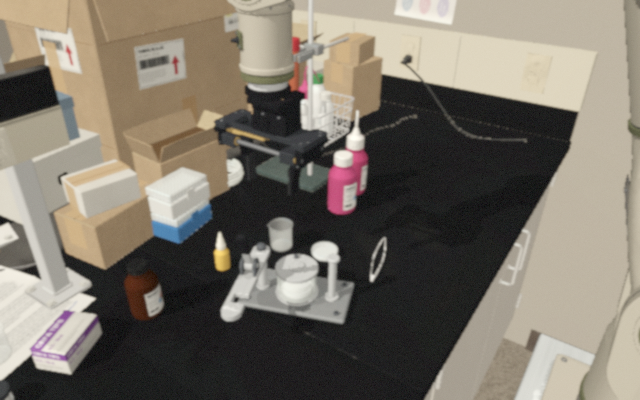

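The scene view shows the base around (283,215), the strap swung open from the pivot (292,172) to its end (222,155), and the stud at (270,225). The dropper is at (323,158), the beaker at (353,195), the dish at (342,234) and the forceps at (335,280). Next I'll measure from depth.

Run:
```python
from h import *
for n in ['scene','side']:
    c=dict(np.load(n+'0.npz')); P=cloud(c); c_=c['pixels'].astype(int)
    roi=np.zeros(P.shape[:2],bool)
    if n=='scene': roi[140:290,210:375]=1
    else: roi[215:325,205:395]=1
    Q=P[roi]; 
    Z=Q[:,2]
    print(n,Q[:,:2].min(0),Q[:,:2].max(0),np.histogram(Z,np.arange(-.01,.22,.01))[0])
    grey=(c_.sum(-1)>180)
    for lo,hi in [(.009,.019),(.097,.107),(.106,.2)]:
        m=roi&grey&(P[...,2]>lo)&(P[...,2]<hi)
        k,lab,st,ce=cv2.connectedComponentsWithStats(m.astype(np.uint8))
        for i in range(1,k):
            if st[i,4]>12:
                q=P[lab==i]; rr=cv2.minAreaRect(q[:,:2].astype(np.float32)*1000)
                print(lo,st[i],q.mean(0).round(3),'rect',np.round(rr[0],1),np.round(rr[1],1),round(rr[2],1),'zmax',q[:,2].max().round(3), np.median(q[:,2]).round(4))
```

```text
scene [ 0.1583715  -0.38990904] [0.88816821 0.34570657] [9673 9244 2509  232  229  237  249  106  809   42  215  677  110   88
   33   26   20   25   16    0    0    0]
0.009 [360 140  15   7  35] [ 0.883 -0.026  0.014] rect [882.1 -24.1] [ 6.1 43.7] 9.1 zmax 0.018 0.0138
0.009 [319 165  11   5  25] [0.735 0.017 0.013] rect [736.4  17.8] [10.6 27.1] 46.1 zmax 0.019 0.0128
0.009 [272 178  16   9  75] [0.631 0.081 0.014] rect [628.1  77.9] [30.5 33.5] 20.3 zmax 0.019 0.0137
0.009 [ 247  182   71   72 1845] [ 0.536 -0.009  0.014] rect [560.3  12.4] [204.2 112.7] 20.1 zmax 0.019 0.0139
0.009 [346 192  14   5  33] [ 0.704 -0.092  0.015] rect [703.4 -91.8] [ 7.9 32.4] 28.3 zmax 0.019 0.0154
0.009 [343 203  19   7  39] [ 0.669 -0.111  0.014] rect [ 671.  -111.1] [16.5 44.1] 31.9 zmax 0.019 0.0134
0.009 [330 223  24  23 428] [ 0.59  -0.134  0.014] rect [ 592.2 -133.5] [58.2 53.3] 33.3 zmax 0.019 0.0145
0.009 [299 269   6   4  14] [ 0.465 -0.116  0.01 ] rect [ 465.9 -116.1] [ 5.3 12.5] 6.7 zmax 0.012 0.0103
0.097 [217 151  80  23 708] [0.591 0.111 0.102] rect [592.8 112.9] [ 35.2 196.8] 22.3 
[... 839 characters left out ...]
34 0.032 0.014] rect [736.1  31.7] [27.1 10.7] 38.7 zmax 0.019 0.0143
0.009 [ 238  269  116   54 2547] [0.538 0.023 0.014] rect [559.5  13.1] [202.6 116.1] 19.6 zmax 0.019 0.0137
0.097 [ 221  245   50   75 1060] [0.585 0.13  0.102] rect [592.8 112.9] [ 33.  198.3] 22.6 zmax 0.107 0.1016
0.097 [327 259  13   6  28] [ 0.494 -0.005  0.103] rect [493.9  -4.9] [21.7 10.2] 26.7 zmax 0.107 0.1044
0.106 [257 242  10   9  60] [0.622 0.038 0.111] rect [622.5  37.4] [14.9 14.3] 88.4 zmax 0.116 0.1114
0.106 [240 250  20  25 319] [0.594 0.105 0.126] rect [593.7 104.8] [33.6 30. ] 41.4 zmax 0.162 0.1241
0.106 [327 254  13   9  94] [ 0.496 -0.009  0.109] rect [496.6  -9.7] [21.6 23.1] 31.6 zmax 0.112 0.109
```

Run:
```python
from h import *
c=dict(np.load('side0.npz')); P=cloud(c)
m=(P[...,0]>.4)&(P[...,0]<.85)&(P[...,1]>-.1)&(P[...,1]<.42)&(P[...,2]>.05)&(P[...,2]<.35)&(c['z_map']>0)
k,lab,st,ce=cv2.connectedComponentsWithStats(m.astype(np.uint8))
for i in range(1,k):
    if st[i,4]>30: q=P[lab==i]; print(st[i],q.min(0).round(3),q.max(0).round(3))
```

```text
[ 214  109  115   87 4163] [ 0.527 -0.038  0.22 ] [0.72 0.04 0.35]
[267 221  24  14  86] [ 0.659 -0.1    0.05 ] [ 0.71  -0.076  0.061]
[217 232   9  18 109] [0.733 0.017 0.05 ] [0.747 0.034 0.086]
[ 221  234   50   87 1810] [0.545 0.019 0.051] [0.641 0.206 0.2  ]
[ 276  254   43   36 1227] [ 0.521 -0.028  0.05 ] [0.601 0.052 0.08 ]
[327 254  13  32 271] [ 0.485 -0.022  0.05 ] [0.509 0.001 0.112]
[ 125  258   36   43 1142] [0.736 0.176 0.05 ] [0.791 0.231 0.113]
```

>>> apply_moves --pt "0 0 0 0 0 -20 -1" --pt "0 0 0 0 0 -40 -1" --pt "0 0 -0.1 30 -5 -40 -1" --pt "0 0 -0.2 60 -10 -40 -1" --pt "0 0 -0.3 90 -15 -40 -1" --pt "0 0 -0.39 120 -20 -40 -1" --pt "0 0 -0.39 150 -20 -40 -1" --pt "0 0 -0.39 180 -20 -40 -1" --pt "0 0 -0.39 198 -20 -40 -1" --pt "0 0 -0.39 198 -20 -40 -1" --pt "0 0 -0.39 198 -20 -40 -1" --pt "0 0 -0.39 198 -20 -40 -1"

```text
time: 1.1
ee_pos: [0.6051, 0.1969, 0.2622]
eef_rot: [0.557, 0.83, -0.0, 0.0]
ft_force: [0.3, -1.2, 1.2]
width: 0.0153
grip_force: 0.0
```

>>> apply_moves --pt "0 0 0 0 0 30 -1" --pt "0 0 0 0 0 60 -1" --pt "0 0 0 0 0 90 -1" --pt "0 0 0 0 0 120 -1" --pt "0 0 0 0 0 145 -1" --pt "0 0 0 0 0 160 -1" --pt "0 0 0 0 0 170 -1" --pt "0 0 0 0 0 170 -1" --pt "0 0 0 0 0 170 -1"

```text
time: 1.85
ee_pos: [0.6054, 0.1972, 0.093]
eef_rot: [0.557, 0.83, 0.0, 0.0]
ft_force: [-0.2, 0.2, 1.0]
width: 0.0006
grip_force: 0.0
```

Run:
```python
from h import *
c=r.camera('side'); cv2.imwrite('pics/side1.png',cv2.resize(c['pixels'][100:340,130:420,::-1],None,fx=2.4,fy=2.4))
s=r.read_state(); print(s['time'],s['ee_pos'],s['width'],s['ft_force'],s['joint_positions'])
# planned arc in tool frame (aligned with strap frame): finger centre at a=158,b=off from pivot
p=np.array([.624,.0358]); t0=np.radians(112.3); e=np.array(s['ee_pos'])[:2]
yaw=2*np.arctan2(s['eef_rot'][1],s['eef_rot'][0]); A=np.array([[np.cos(yaw),np.sin(yaw)],[np.sin(yaw),-np.cos(yaw)]])
print('yaw',np.degrees(yaw))
for d in np.r_[0,np.arange(4,88,4),86,87,88,88.5]:
    t=t0+np.radians(d); g=p+.158*np.array([np.cos(t),np.sin(t)])+.031*np.array([np.sin(t),-np.cos(t)])
    print(d,round(-np.radians(d),3),(A@(g-e)*1000).round(1))
```

```text
1.9 [0.60585245 0.19765058 0.09384304] 0.0005180405882122974 [ 0.71425961  0.60750888 -0.26214149] [-0.22906734  0.46130185 -0.20564125  1.56745931  0.10139671  1.12163368
 -0.06859975]
yaw 112.29532248026848
0.0 -0.0 [  1.4 -13.6]
4.0 -0.07 [  3.1 -24.7]
8.0 -0.14 [  4.1 -35.9]
12.0 -0.209 [  4.4 -47.2]
16.0 -0.279 [  3.8 -58.4]
20.0 -0.349 [  2.4 -69.5]
24.0 -0.419 [  0.3 -80.6]
28.0 -0.489 [ -2.6 -91.4]
32.0 -0.559 [  -6.2 -102.1]
36.0 -0.628 [ -10.6 -112.4]
40.0 -0.698 [ -15.7 -122.4]
44.0 -0.768 [ -21.5 -132.1]
48.0 -0.838 [ -27.9 -141.3]
52.0 -0.908 [ -34.9 -150. ]
56.0 -0.977 [ -42.6 -158.3]
60.0 -1.047 [ -50.8 -166. ]
64.0 -1.117 [ -59.5 -173. ]
68.0 -1.187 [ -68.7 -179.5]
72.0 -1.257 [ -78.3 -185.3]
76.0 -1.326 [ -88.3 -190.4]
80.0 -1.396 [ -98.7 -194.8]
84.0 -1.466 [-109.3 -198.5]
86.0 -1.501 [-114.7 -200.1]
87.0 -1.518 [-117.4 -200.8]
88.0 -1.536 [-120.2 -201.4]
88.5 -1.545 [-121.5 -201.7]
```

>>> apply_moves --pt "0 0 0 1 -7 2 -1" --pt "0 0 0 1 -13 2 -1" --pt "0 0 -0.07 3 -24 2 -1" --pt "0 0 -0.14 4 -36 2 -1" --pt "0 0 -0.21 4 -47 2 -1" --pt "0 0 -0.28 4 -58 2 -1" --pt "0 0 -0.35 2 -70 2 -1" --pt "0 0 -0.42 0 -81 2 -1" --pt "0 0 -0.49 -3 -91 2 -1" --pt "0 0 -0.56 -6 -102 2 -1" --pt "0 0 -0.63 -11 -112 2 -1" --pt "0 0 -0.7 -16 -122 2 -1" --pt "0 0 -0.77 -21 -132 2 -1" --pt "0 0 -0.84 -28 -141 2 -1" --pt "0 0 -0.91 -35 -150 2 -1" --pt "0 0 -0.98 -43 -158 2 -1" --pt "0 0 -1.05 -51 -166 2 -1" --pt "0 0 -1.12 -59 -173 2 -1" --pt "0 0 -1.12 -59 -173 2 -1" --pt "0 0 -1.12 -59 -173 2 -1"

```text
time: 3.57
ee_pos: [0.4674, 0.0774, 0.0911]
eef_rot: [0.032, 0.999, -0.0, 0.001]
ft_force: [0.4, 0.8, 0.6]
width: 0.0008
grip_force: 0.0
```

```bash
cat > strap.py <<'E'
from h import *
p=np.array([.624,.0358])
def strap(names=('scene','side')):
    for n in names:
        c=r.camera(n); P=cloud(c)
        m=(abs(P[...,2]-.1015)<.004)&(c['pixels'].astype(int).sum(-1)>180)&(np.hypot(P[...,0]-p[0],P[...,1]-p[1])<.19)
        q=P[m][:,:2]-p; 
        rr=cv2.minAreaRect((q*1000).astype(np.float32)); b=cv2.boxPoints(rr)
        print(n,len(q),'rect',np.round(rr[0]+p*1000,1),np.round(rr[1],1),round(rr[2],1))
        cv2.imwrite(f'pics/{n}_now.png',c['pixels'][...,::-1])
    s=r.read_state(); print(s['time'],s['ee_pos'],s['eef_rot'],s['ft_force'],s['joint_positions'])
    return s
E
python3 -c "
from strap import *
s=strap()
p=np.array([.624,.0358]); e=np.array(s['ee_pos'])[:2]
yaw=2*np.arctan2(s['eef_rot'][1],s['eef_rot'][0]); A=np.array([[np.cos(yaw),np.sin(yaw)],[np.sin(yaw),-np.cos(yaw)]])
print('yaw',np.degrees(yaw))
for a in [180,184,188,192,196,198,199,200,201]:
    t=np.radians(a); g=p+.158*np.array([np.cos(t),np.sin(t)])+.031*np.array([np.sin(t),-np.cos(t)])
    print(a,round(yaw-t,3),(A@(g-e)*1000).round(1))
"
```

```text
scene 352 rect [539.4  18.5] [ 84.8 197. ] 85.0
side 393 rect [542.   43.8] [ 54.4 195.9] 77.8
3.6667 [0.46754718 0.07824169 0.09090028] [3.12974449e-02 9.99510036e-01 8.34658849e-05 3.87652823e-04] [ 0.19771452 -0.02659601 -0.0109563 ] [ 0.05707705  0.14593116 -0.33916585  1.98856215  0.05706505  1.01524491
  1.19935904]
yaw 176.41299094919347
180 -0.063 [  0.8 -11.5]
184 -0.132 [  1.9 -22.7]
188 -0.202 [  2.2 -33.9]
192 -0.272 [  1.7 -45.2]
196 -0.342 [  0.4 -56.3]
198 -0.377 [ -0.5 -61.9]
199 -0.394 [ -1.  -64.6]
200 -0.412 [ -1.6 -67.4]
201 -0.429 [ -2.2 -70.1]
```

>>> apply_moves --pt "0 0 -0.06 1 -11 0 -1" --pt "0 0 -0.13 2 -20 0 -1" --pt "0 0 -0.2 2 -29 0 -1" --pt "0 0 -0.27 2 -37 0 -1" --pt "0 0 -0.34 1 -45 0 -1" --pt "0 0 -0.38 0 -52 0 -1" --pt "0 0 -0.41 0 -58 0 -1" --pt "0 0 -0.41 -1 -62 0 -1" --pt "0 0 -0.41 -1 -65 0 -1" --pt "0 0 -0.41 -1 -67 0 -1" --pt "0 0 -0.41 -1 -67 0 -1" --pt "0 0 -0.41 -1 -67 0 -1"

```text
time: 4.67
ee_pos: [0.4644, 0.0109, 0.0906]
eef_rot: [-0.173, 0.985, -0.0, -0.0]
ft_force: [-0.3, -0.1, 0.1]
width: 0.0004
grip_force: 0.0
```

```bash
python3 -c "
from strap import *
strap()
c=cv2.imread('pics/scene_now.png')[110:310,180:400]; cv2.imwrite('pics/c2.png',cv2.resize(c,None,fx=2.7,fy=2.7))"
```

```text
scene 417 rect [544.6  10.7] [196.7  33.9] 17.8
side 513 rect [584.7  23.1] [115.2  35.6] 17.3
4.7667 [0.46436298 0.01093798 0.09056839] [-1.73661699e-01  9.84805368e-01 -3.87601842e-05  2.21420329e-05] [ 0.46464472 -1.03611283 -0.31767358] [ 0.17392418  0.12428915 -0.31117134  2.01216571  0.04488484  1.01145568
  1.76106566]
```

View pics/c2.png

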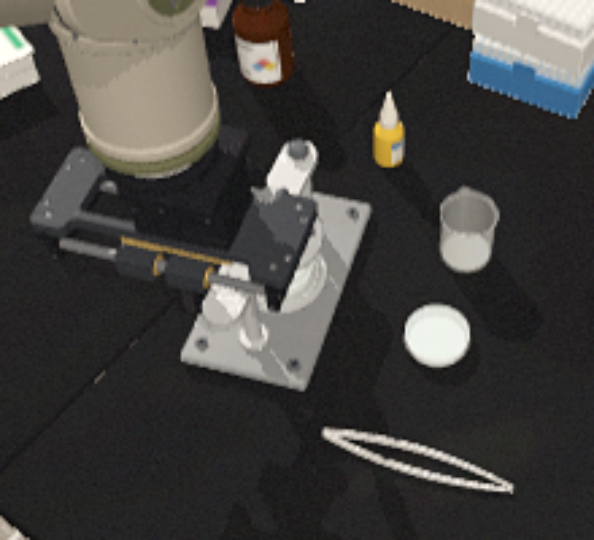

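The crop shows the strap nearly home, at 17.5° against about 20°, with the stud at its leading edge near (250,325). Nothing standing around has moved. I'll push on gently until it meets the stop.

>>> apply_moves --pt "0 0 0 0 -1.5 0 -1" --pt "0 0 0 0 -3 0 -1" --pt "0 0 0 0 -4.5 0 -1" --pt "0 0 0 0 -6 0 -1" --pt "0 0 0 0 -6 0 -1" --pt "0 0 0 0 -6 0 -1" --pt "0 0 0 0 -6 0 -1"

```text
time: 5.35
ee_pos: [0.4666, 0.005, 0.0906]
eef_rot: [-0.174, 0.985, -0.0, 0.0]
ft_force: [0.3, 0.4, 0.4]
width: 0.0001
grip_force: 0.0
```

>>> apply_moves --pt "0 0 0 0 -1 0 -1" --pt "0 0 0 0 -2 0 -1" --pt "0 0 0 0 -3 0 -1" --pt "0 0 0 0 -4 0 -1" --pt "0 0 0 0 -4 0 -1" --pt "0 0 0 0 -4 0 -1"

```text
time: 5.85
ee_pos: [0.4669, 0.0039, 0.0906]
eef_rot: [-0.175, 0.985, 0.002, -0.001]
ft_force: [-6.5, 10.3, 5.0]
width: 0.0003
grip_force: 5.9
```

```bash
python3 -c "
from strap import *
strap()"
```

```text
scene 398 rect [546.8   7.2] [196.8  32.5] 19.9
side 517 rect [585.5  22.2] [115.6  35.7] 20.7
5.95 [0.46693598 0.00395756 0.0906083 ] [-1.74794687e-01  9.84603605e-01  1.46390537e-03 -6.45135195e-04] [-6.12137401  9.79107973  5.08941901] [ 0.18445079  0.13037828 -0.3045052   2.0051362   0.04257852  1.01387889
  1.78199587]
```

>>> apply_moves --pt "0 0 0 0 10 0 -1" --pt "0 0 0 0 25 0 -1" --pt "0 0 0 0 25 -30 -1" --pt "0 0 0 0 25 -65 -1" --pt "0 0 0 0 25 -100 -1" --pt "0 0 0 0 25 -135 -1" --pt "0 0 0 0 25 -170 -1" --pt "0 0 0 0 25 -190 -1" --pt "0 0 0 -20 10 -190 -1" --pt "0 0 0 -45 0 -190 -1" --pt "0 0 0 -75 -12 -190 -1" --pt "0 0 0 -100 -21 -190 -1" --pt "0 0 0 -108 -21 -190 -1" --pt "0 0 0 -108 -21 -190 -1" --pt "0 0 0 -108 -21 -190 -1"

```text
time: 7.2
ee_pos: [0.576, 0.019, 0.2802]
eef_rot: [-0.174, 0.985, 0.0, -0.0]
ft_force: [-0.2, 1.0, -0.6]
width: 0.0002
grip_force: 0.0
```

Run:
```python
from strap import *
s=strap()
u=np.array([np.cos(np.radians(200)),np.sin(np.radians(200))]); n=np.array([u[1],-u[0]])
e=np.array(s['ee_pos'])[:2]-p; print('tcp a,n',e@u,e@n)
for nm in ['scene','side']:
    c=r.camera(nm); P=cloud(c); d=P[...,:2]-p; a=d@u; b=d@n
    m=(a>.03)&(a<.13)&(abs(b)<.03)&(P[...,2]>.125)&(P[...,2]<.215)&(c['z_map']>0)
    for z in np.arange(.125,.215,.01):
        k=m&(P[...,2]>=z)&(P[...,2]<z+.01)
        if k.sum()>3: print(nm,round(z,3),k.sum(),'a',a[k].min().round(3),a[k].max().round(3),'n',b[k].min().round(3),b[k].max().round(3))
    x=c['pixels'][110:310,180:400] if nm=='scene' else c['pixels'][130:330,190:410]
    cv2.imwrite(f'pics/{nm}3.png',cv2.resize(x[...,::-1],None,fx=2.5,fy=2.5))
cv2.imwrite('pics/both3.png',cv2.resize(np.hstack([cv2.imread('pics/scene3.png'),cv2.imread('pics/side3.png')]),(800,364)))
```

```text
scene 726 rect [545.4   6.9] [194.1  33.2] 20.3
side 1000 rect [546.8   7.6] [197.5  36.6] 19.9
7.3 [0.57557724 0.01870838 0.28092081] [-1.73852675e-01  9.84771652e-01 -1.64649330e-04  1.19767380e-04] [ 0.13885451 -0.04973142 -0.42384981] [ 0.14353547  0.21600305 -0.30245034  1.49159439  0.06473105  1.44353397
  1.75977262]
tcp a,n 0.051348191595535324 0.0005006871453217902
scene 0.125 42 a 0.058 0.077 n -0.015 0.013
scene 0.135 13 a 0.072 0.081 n -0.007 0.005
scene 0.145 8 a 0.076 0.085 n -0.006 0.004
scene 0.155 16 a 0.081 0.092 n -0.009 0.005
scene 0.165 14 a 0.085 0.095 n -0.009 0.007
scene 0.175 19 a 0.088 0.1 n -0.009 0.006
scene 0.185 23 a 0.087 0.104 n -0.009 0.006
scene 0.195 31 a 0.094 0.105 n -0.008 0.007
side 0.125 87 a 0.057 0.077 n -0.014 0.016
side 0.135 21 a 0.071 0.081 n 0.002 0.007
side 0.145 20 a 0.075 0.086 n 0.003 0.007
side 0.155 27 a 0.079 0.09 n 0.003 0.009
side 0.165 27 a 0.082 0.095 n 0.003 0.009
side 0.175 33 a 0.086 0.099 n 0.004 0.01
side 0.185 35 a 0.09 0.103 n -0.007 0.009
side 0.195 34 a 0.093 0.104 n -0.005 0.009
```

View pics/both3.png

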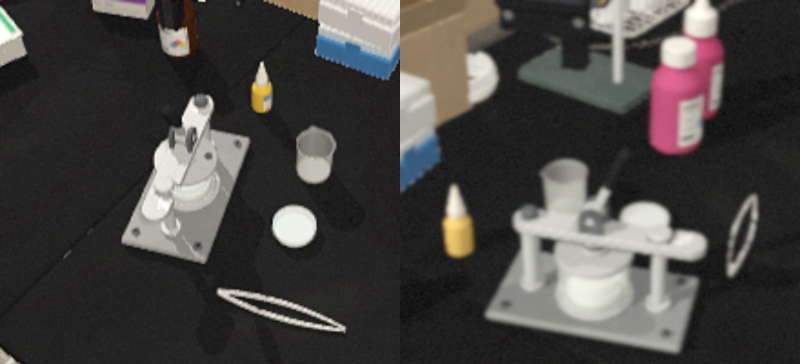

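The strap lies across the lid at 20°, which matches the base yaw, and the lever is still up. Its back face is about 84 mm out at z = 0.17. Next I'll go down behind the lever and push it along its arc.

>>> apply_moves --pt "0 0 0 0 0 30 -1" --pt "0 0 0 0 0 60 -1" --pt "0 0 0 0 0 85 -1" --pt "0 0 0 0 0 101 -1" --pt "0 0 0 10 0 101 -1" --pt "0 0 0 20 0 101 -1" --pt "0 0 0 28 0 101 -1" --pt "0 0 0 32 0 102 -1" --pt "0 0 0 36 0 104 -1" --pt "0 0 0 41 0 107 -1" --pt "0 0 0 45 0 110 -1" --pt "0 0 0 50 0 113 -1" --pt "0 0 0 54 0 117 -1" --pt "0 0 0 58 0 121 -1" --pt "0 0 0 61 0 126 -1" --pt "0 0 0 64 0 131 -1" --pt "0 0 0 67 0 136 -1" --pt "0 0 0 69 0 141 -1" --pt "0 0 0 69 0 141 -1" --pt "0 0 0 69 0 141 -1"

```text
time: 9.07
ee_pos: [0.5108, -0.005, 0.1388]
eef_rot: [-0.174, 0.985, 0.0, -0.001]
ft_force: [-0.1, 0.7, 0.6]
width: 0.0005
grip_force: 0.0
```

>>> apply_moves --pt "0 0 0 1 0 4 -1" --pt "0 0 0 2 0 8 -1" --pt "0 0 0 3 0 12 -1" --pt "0 0 0 3 0 14 -1" --pt "0 0 0 3 0 16 -1" --pt "0 0 0 3 0 16 -1" --pt "0 0 0 3 0 16 -1"

```text
time: 9.65
ee_pos: [0.5084, -0.006, 0.1234]
eef_rot: [-0.174, 0.985, 0.0, -0.0]
ft_force: [-3.5, -0.0, 4.8]
width: 0.0006
grip_force: 2.7
```

Run:
```python
from strap import *
c=r.camera('scene')['pixels'][110:310,180:400]; d=r.camera('side')['pixels'][130:330,190:410]
cv2.imwrite('pics/both4.png',cv2.resize(np.hstack([c,d])[...,::-1],(800,364)))
```

```text
(no output)
```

View pics/both4.png

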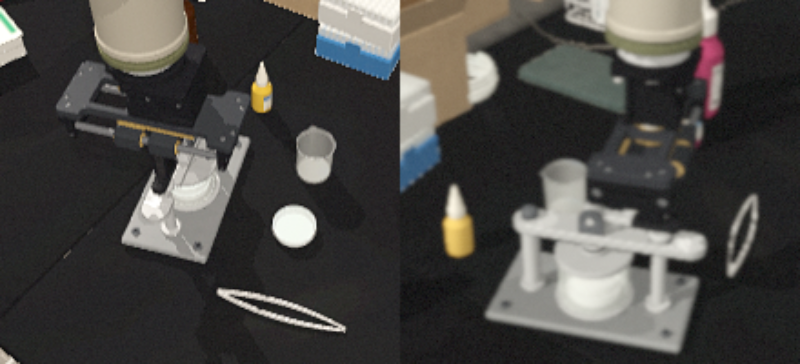

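The lever is nearly flat under the fingers, around (165,180) on the left and (660,215) on the right. I'll press a little further to reach the stop.

>>> apply_moves --pt "0 0 0 0 0 1 -1" --pt "0 0 0 0 0 2 -1" --pt "0 0 0 0 0 3 -1" --pt "0 0 0 0 0 4 -1" --pt "0 0 0 0 0 4 -1" --pt "0 0 0 0 0 4 -1"

```text
time: 10.25
ee_pos: [0.5086, -0.0061, 0.1227]
eef_rot: [-0.174, 0.985, -0.0, -0.0]
ft_force: [-19.1, -0.5, 38.7]
width: 0.0006
grip_force: 19.6
```

A force of 39 N with almost no travel means it is on the hard stop. I'll retreat and check.

>>> apply_moves --pt "0 0 0 0 0 -3 -1" --pt "0 0 0 0 0 -15 -1" --pt "0 0 0 0 0 -45 -1" --pt "0 0 0 0 0 -80 -1" --pt "0 0 0 0 0 -115 -1" --pt "0 0 0 0 0 -150 -1" --pt "0 0 0 0 0 -170 -1" --pt "0 0 0 0 0 -170 -1" --pt "0 0 0 0 0 -170 -1"

```text
time: 11.0
ee_pos: [0.5093, -0.0061, 0.2905]
eef_rot: [-0.174, 0.985, -0.0, 0.001]
ft_force: [-0.2, 0.4, 0.3]
width: 0.0005
grip_force: 0.0
```

Run:
```python
from strap import *
strap()
u=np.array([np.cos(np.radians(200)),np.sin(np.radians(200))]); n=np.array([u[1],-u[0]])
for nm in ['scene','side']:
    c=r.camera(nm); P=cloud(c); d=P[...,:2]-p; a=d@u; b=d@n
    for lo in (.11,.12,.13,.14,.15):
        k=(abs(b)<.006)&(a>=lo-.005)&(a<lo+.005)&(P[...,2]>.09)&(P[...,2]<.2)
        if k.sum(): print(nm,lo,k.sum(),np.median(P[k][:,2]).round(4))
c=r.camera('scene')['pixels'][110:310,180:400]; d=r.camera('side')['pixels'][130:330,190:410]
cv2.imwrite('pics/both5.png',cv2.resize(np.hstack([c,d])[...,::-1],(800,364)))
```

```text
scene 571 rect [546.3   6.9] [196.1  32.7] 20.1
side 962 rect [546.1   8.3] [197.  36.] 20.5
11.1 [ 0.50833218 -0.0061709   0.28845269] [-1.73699079e-01  9.84798442e-01  1.38904765e-04 -7.99849068e-04] [-0.28286568  0.64813232 -0.30847924] [ 0.2030311   0.06275045 -0.29311772  1.6441031   0.01813635  1.43904817
  1.82801158]
scene 0.11 20 0.1223
scene 0.12 24 0.1231
scene 0.13 21 0.1232
scene 0.14 29 0.1225
scene 0.15 43 0.1213
side 0.11 52 0.1179
side 0.12 46 0.1207
side 0.13 42 0.1223
side 0.14 44 0.121
side 0.15 58 0.1166
```

View pics/both5.png

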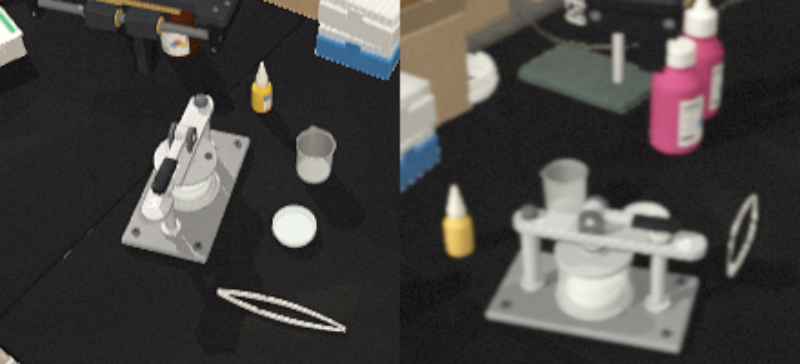

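The lever lies level, with its top at 0.123 along the grip (165,175). The strap is home, the lid is seated, nothing standing around has moved, and the hand is clear.

```bash
python3 -c "
from bench import r
print(r.close_job())"
```

```text
the job is handed in; nothing more can be done
None
```

I pushed the strap home to its stop across the lid, pressed the cam lever level onto its stop, and drew the hand clear. The lid looks seated, nothing standing around looks moved, and the job is handed in; it returned no verdict, and the pad force was not measured.

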